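Advance the clamp's tail section by one hole and hold its pin home

TASK

Two bar clamps lie ready for gluing up a pair of boards, but the tail section of one stands a hole further back from the boards than the other. Pull its lock plunger by the black knob, slide the section on to the next hole towards the boards so that it stands level with the other, push the pin fully home in that hole (its spring is too weak to seat it), and finish still holding the knob so that the pin stays home while the screw is tightened. Do not shift the boards, the other clamp or the things lying about.

Things in the scene. Friction and masses are not known exactly. Their poses are not given: they have to be found in the camera images.
- knob_back: Round upright black knob, 28 mm diameter, 26 mm tall, of the lock plunger on the tail section standing one hole FURTHER BACK from the boards: the one to work. Origin: knob centre, half-way up. z axis up, y along the bar towards the boards, x across the bar. Moves with plunger and section, does not turn. 25 mm and more is free on both sides across the bar.
- sleeve_back (a point): Point on the flat top of that tail section (a 40 mm wide square-tube sleeve round the bar), on the plunger's axis: 34 mm below the knob's centre when the pin is home. A plunger housing 20 mm in diameter, 27 mm across at its foot, stands on it under the knob, 19 mm tall. Same axes as the knob. Moves with the section.
- jaw_back (a point): Middle of the top edge of that section's jaw, on its cork face: 66 mm ahead of the knob's centre towards the boards and 6 mm above it (pin home). The jaw is 48 mm wide, 18 mm thick. Same axes as the knob.
- pin_back (a joint): Travel (m) of that plunger: 0 = pin fully home, grows as the knob is pulled straight up, 0.012 = stop. The 8 mm round-nosed pin reaches 8 mm into a hole: clear of it, or riding on the bar, from 0.008 up. Weak spring, and it rubs: drawing it takes up to 12 N; let go, it stops 3 to 4 mm short of home and must be pushed down (some 3 N) to seat. In a hole it locks the section.
- tail_back (a joint): Slide (m) of that tail section along its bar: 0 (within 0.6 mm) at the start with its pin in a hole, grows towards the boards. Holes are 40 mm apart, so the next one towards the boards is at 0.040; they are 10 mm wide for the 8 mm pin (1 mm play each way). Slides only with the pin drawn, rubbing with about 3 N. Near 0.050 its jaw meets the boards.
- knob_set: The like knob on the other clamp's tail section, which already stands in the right hole, 40 mm nearer the boards (same size and axes). The two clamps lie parallel, 130 mm apart; either may be the one nearer the robot. Leave it alone.
- tail_set (a joint): Slide (m) of the other tail section, 0 where it starts; to stay there.
- pin_set (a joint): Travel (m) of the other plunger, 0 = home; to stay down.
- board_a: Brown wooden board, 240 x 90 x 20 mm, lying loose across both clamp bars in front of the tail jaws (10 mm ahead of the jaw already set). Origin: centre of its underside, y axis along the bars away from the tails. Its top is 18 mm lower than the knobs' centres. Not to be shifted.
- board_b: Second board of the same size, edge to edge with the first, nearer the clamp screws. Origin: centre of its underside. Not to be shifted.
- jar: Bystander: small round white jar with cap, 54 mm across, 60 mm tall, standing between the two clamp bars behind the tail sections. Origin: centre of its underside. Leave it alone.
- caul: Bystander: loose clamping batten of light wood, 30 x 150 x 22 mm, lying flat, on the gluing board beside the clamp nearer the robot. Origin: centre of its underside. Leave it alone.
- brush: Bystander: flat glue brush, 170 mm long, lying, on the gluing board beside the clamp farther from the robot. Origin: centre of its underside. Leave it alone.
- glue_bottle: Bystander: white glue bottle, 56 mm across, 160 mm tall, standing, on the bench to the robot's right. Origin: centre of its underside. Leave it alone.
- mallet: Bystander: wooden mallet lying down, about 260 mm long overall, head 110 mm wide, on the bench to the robot's left. Origin: centre of its underside. Leave it alone.
- brush_pot: Bystander: white pot of thin brushes, 80 mm across; pot 95 mm tall, brushes to about 230 mm, on the bench to the robot's right. Origin: centre of its underside. Leave it alone.
- palette_knife: Bystander: palette knife with dark wooden handle, 200 mm long, lying, on the bench to the robot's right. Origin: centre of its underside. Leave it alone.

How it is judged:
On the way, in this order (a step that is already met when the one before it is completed fails the run):
1. the plunger is pulled up until its pin is clear, with the section still by its first hole (value of joint pin_back above 0.007 m and value of joint tail_back between -0.015 and 0.015 m), for 0.05 s.
2. the section stands at the next hole towards the boards and the pin is home in it (value of joint tail_back between 0.0375 and 0.0425 m and value of joint pin_back below 0.0015 m), for 0.2 s.
At the end, for the whole second after the job is handed in: The tail section stands at the next hole (slide 0.040 within 2.5 mm), its pin is home within 1.5 mm, the fingers are on the knob with more than 3 N, and the boards (within 6 mm) and the other clamp's tail section and plunger (within 4 mm) are where they were (all of step 2 and contact force between the fingers and knob_back above 3 N and distance of each of board_a, board_b from where it was at the start of the episode below 0.006 m and value of joint tail_set between -0.004 and 0.004 m and value of joint pin_set below 0.004 m); the arm keeps its last pose, push and grip.
It fails at once if a board is shifted by more than 10 mm (distance of any of board_a, board_b from where it was at the start of the episode above 0.01 m).
It fails at once if the other clamp's tail section or plunger is moved (value of joint tail_set above 0.012 m or value of joint tail_set below -0.012 m or value of joint pin_set above 0.008 m).
It fails at once if a bystander is shifted by more than 30 mm (distance of any of jar, caul, brush, glue_bottle, mallet, brush_pot, palette_knife from where it was at the start of the episode above 0.03 m).
It also fails if it takes over 35 s, if anything falls off the work surface, if the arm or the gripper's body presses on something with over 40 N, if the wrist force passes 120 N, or if a joint passes its speed limit or range.

ROBOT

A 6-joint arm with a two-finger parallel gripper is mounted at the origin on the work surface. World frame = base frame: x ahead of the robot, y to its left, z up, the work surface at z = 0. Lengths are in m, angles in rad, forces in N, time in s.
With the tool pointing down it reaches from about 0.325 to 0.775 m from the base axis. Payload 5.5 kg.
Tool frame: the origin (TCP) lies at the very end of the fingers, on their centre line; the grasp point (between the pads) lies 19 mm behind it; z points along the fingers, y is the direction in which the jaws open and shut (so a half turn about z gives the same grasp; the last joint's range is limited). The gripper opens to 85 mm and grips with 20 to 120 N. Pads are 22 mm wide; open, the fingers measure 114 mm over their backs; the gripper's body (76 mm by 85 mm) begins 54 mm behind the grasp point. The pads swing forward as they close: fully open they stand 13 mm farther back than shut.
Start: joints at [1.084, 0.091, 1.231, -0, 1.82, -0.057], TCP at [0.25, 0.545, 0.231] pointing down, gripper open.
Joint ranges: [-2.87, 2.87], [-0.86, 2.18], [0.17, 2.46], [-1.51, 4.65], [0.06, 2.69], [-2.65, 2.65]. Speed limits (rad/s): [2.57, 2.57, 3.01, 3.14, 3.14, 3.14].

INTERFACE

Orientations are given as a unit quaternion [w, x, y, z].
In Python, from station import manip gives the robot as it stands.
- The arm moves only by the tool send_rows, never from a script. Its argument "steps" is a list of rows, each a list of 5 numbers: the opening, from 0 (shut) to 1 (fully open), then the shift along the tool's x, y, z in m, then the turn about the tool's z in rad. In form: [[gripper, x, y, z, yaw], ...]. A call has 1 to 8 rows; each row shifts and turns the commanded pose from where the row before left it, along the tool's axes as they then stand; what a row does not reach is not made up. A row lasts 1/10 s, in which the tool goes at most 50 mm and 8.59 degrees, less where a joint would pass 70% of its speed; a pose out of reach is approached as far as the arm can. A call with a gripper value outside its range is refused whole. The fingers move at their own pace and stop on an object; the grip force is fixed at half the most. Time passes only in rows, so rows that do not move let the fingers close. It gives the time, the measured TCP pose, the force and the opening at its end, in the units of the state.
- manip.sense(): the state, without advancing time (a new reading comes with each control period).
- manip.read_camera(name): name is "side" or "top" or "wrist"; returns the picture (384x512x3 uint8, blue, green, red); there is no depth.
- manip.camera_model(name): a dict with "camera_matrix" (3x3 intrinsics, pixels), "xyz" and "attitude" of the camera in the world. Camera axes: x right, y down, z forward; pixel columns grow to the right and rows downward; lengths in m; the calibration is good to about 2 mm. A picture is of the moment at which its call begins: read the wrist's pose just before it. camera_model takes no time and is no camera call; for the wrist camera it gives the pose at the moment of the call.
- manip.hand_in(): hands the job in, once; it reports no verdict.
The state is a dict: "time_s": time; "qpos": joint angles; "joint_vel": joint speeds; "tau": joint torques, N m; "tcp_pos": TCP position; "tcp_rot": TCP orientation; "ft_force": force on the tool from outside, world axes, zero at the start; "moment": the same for the moment, N m; "finger_gap": finger opening in m.
Only numpy, scipy, OpenCV 4.12 (cv2) and the standard library are available. Lean on these libraries where they do the work, as an engineer would, in place of code of your own. Each camera call takes 0.05 s, during which the arm holds its last target. There are 200 camera calls.

## Working session

There is one attempt and no reset: what is moved stays moved. The work goes in short steps, Python scripts to look and compute and a tool call to move; the robot and the scene stay as the last step left them, time stands still between calls to the robot, and variables do not carry over. Pictures are saved under pics/ and viewed, about 8 in all and at most 12, crops included, and the job is handed in when it is done.

Besides the shell and the picture viewer there is one more tool, called after "Request:" as name(argument=value, ...) on one line, values as JSON. send_rows: Moves the arm, as the interface text tells. Its arguments: {"type":"object","properties":{"steps":{"type":"array"}},"required":["steps"]}

```bash
mkdir -p pics
python3 - <<'E'
from station import manip
import cv2,numpy as np
s=manip.sense();print(s)
for n in("top","side"):
    cv2.imwrite(f"pics/{n}0.png",manip.read_camera(n)); print(n,manip.camera_model(n))
E
```

```text
{'time_s': 0.0, 'qpos': array([ 1.08430674e+00,  9.18656373e-02,  1.23192393e+00, -1.81819781e-05,
        1.81979174e+00, -5.67106969e-02]), 'joint_vel': array([ 1.36730505e-04, -2.11737612e-06, -4.07194941e-04, -5.89905287e-04,
        1.30103384e-03,  9.03524474e-04]), 'tau': array([-1.76356430e-04, -4.58751297e+01, -4.18016052e+01,  8.10673350e-05,
        1.20573607e-02,  7.13469331e-05]), 'tcp_pos': array([0.24987843, 0.54517097, 0.23012532]), 'tcp_rot': array([-2.58262657e-04,  2.13241491e-01,  9.76999016e-01, -9.60246028e-04]), 'ft_force': array([-0.32058976, -0.05540431, -0.5663032 ]), 'moment': array([-0.02624976, -0.02172799, -0.00278328]), 'finger_gap': 0.08542196315207982}
top {'camera_matrix': array([[486.71727915,   0.        , 250.18439107],
       [  0.        , 486.71727915, 194.86631918],
       [  0.        ,   0.        ,   1.        ]]), 'xyz': array([ 1.39746777e-01, -1.12657862e-03,  1.99809809e+00]), 'attitude': array([-0.07407313,  0.73121598, -0.67442973,  0.07057552])}
side {'camera_matrix': array([[392.06048577,   0.        , 255.76000543],
       [  0.        , 392.06048577, 197.72173037],
       [  0.        ,   0.        ,   1.        ]]), 'xyz': array([-0.22900373, -0.73710748,  1.06407127]), 'attitude': array([-0.37187378,  0.8363477 , -0.37143687,  0.15577888])}
```

View pics/top0.png

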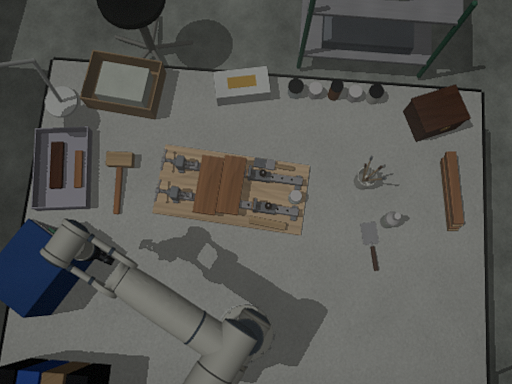

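View pics/side0.png

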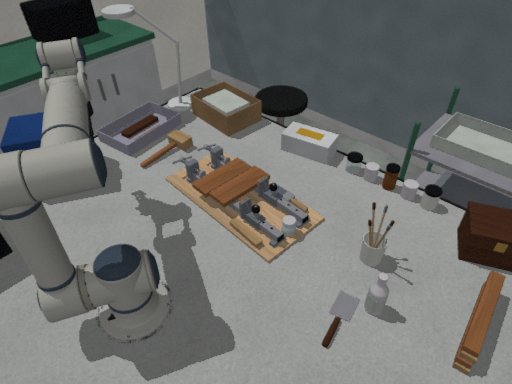

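The top view shows the board at about (155–310, 145–235), with knobs near (263,174) and (269,206). In the side view they are near (272,187) and (256,209). I'll zoom in and triangulate them.

```bash
cat > h.py <<'E'
import numpy as np,cv2
from scipy.spatial.transform import Rotation as R
from station import manip
def ray(cm,px):
    K=cm["camera_matrix"];d=np.linalg.solve(K,[px[0],px[1],1.])
    d=R.from_quat(cm["attitude"],scalar_first=True).apply(d);return cm["xyz"],d/np.linalg.norm(d)
def onz(cm,px,z):
    o,d=ray(cm,px);return o+d*(z-o[2])/d[2]
def tri(c1,p1,c2,p2):
    o1,d1=ray(c1,p1);o2,d2=ray(c2,p2)
    t=np.linalg.lstsq(np.c_[d1,-d2],o2-o1,rcond=None)[0]
    a=o1+t[0]*d1;b=o2+t[1]*d2;return (a+b)/2,np.linalg.norm(a-b)
def dark(im,box,th=45):
    x0,y0,x1,y1=box;m=(im[y0:y1,x0:x1].max(2)<th).astype(np.uint8)
    n,_,st,c=cv2.connectedComponentsWithStats(m)
    return [(c[i]+[x0,y0],st[i]) for i in range(1,n) if st[i,4]>8]
E
python3 - <<'E'
from h import *
T=cv2.imread("pics/top0.png");S=cv2.imread("pics/side0.png")
a=cv2.resize(T[140:240,150:315],None,fx=4.8,fy=3,interpolation=3)[:300]
a=cv2.resize(T[145:240,225:315],(450,475),interpolation=3);b=cv2.resize(S[165:260,220:290],(350,475),interpolation=3)
cv2.imwrite("pics/crop1.png",np.hstack([a,b]))
for th in(35,50):
  print(th,[(c.round(1),s) for c,s in dark(T,(240,160,300,220),th)],[(c.round(1),s) for c,s in dark(S,(230,175,300,240),th)])
E
```

```text
35 [] [(array([272.9, 187.2]), array([40,  9,  7,  7, 34], dtype=int32)), (array([255.1, 209.4]), array([22, 31,  7,  7, 36], dtype=int32)), (array([280.6, 237.4]), array([48, 60,  6,  5, 16], dtype=int32))]
50 [(array([262.8, 173.1]), array([20, 10,  7,  7, 33], dtype=int32)), (array([268.1, 205.8]), array([25, 43,  7,  6, 30], dtype=int32))] [(array([272.8, 187.3]), array([39,  9,  8,  7, 43], dtype=int32)), (array([255. , 209.1]), array([21, 31,  9,  7, 49], dtype=int32)), (array([280.7, 237.4]), array([47, 60,  7,  5, 21], dtype=int32))]
```

View pics/crop1.png

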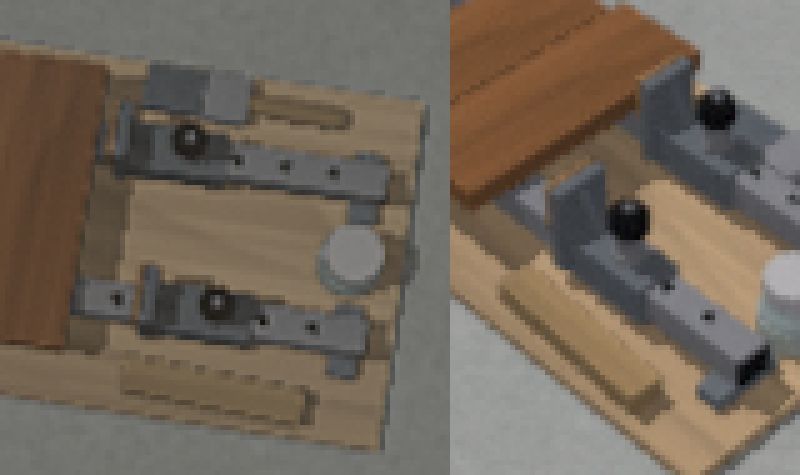

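The crop shows the near clamp (top px 268,206; side px 255,209) standing further from the board: its jaw is clear of the board and a bar hole shows ahead of it. That is the one to work.

Run:
```python
from h import *
t=manip.camera_model("top");s=manip.camera_model("side")
B=tri(t,(268.1,205.8),s,(255.,209.2));S=tri(t,(262.8,173.1),s,(272.8,187.3));print(B,S)
# bar direction: board far edges / bar edges seen in crop (px = 225+u/5,145+v/5)
f=lambda u,v:(225+u/5-.4,145+v/5-.4)
zs=B[0][2]-.034
for p,q in((f(123,148),f(388,172)),(f(117,298),f(312,328))):
    a=onz(t,p,zs);b=onz(t,q,zs);d=(a-b)[:2];print(a,b,np.degrees(np.arctan2(d[1],d[0])))
d=(S[0]-B[0])[:2];print(np.linalg.norm(d),np.degrees(np.arctan2(*d[::-1])), "exp |d|",np.hypot(.13,.04),"bar ang",np.degrees(np.arctan2(*d[::-1]))+90-np.degrees(np.arctan2(.04,.13)))
st=manip.sense();print(R.from_quat(st["tcp_rot"],scalar_first=True).as_matrix().round(3))
cm=manip.camera_model("wrist");print(cm,R.from_quat(cm["attitude"],scalar_first=True).as_matrix().round(3))
```

```text
(array([ 0.49543694, -0.04977259,  0.09587959]), np.float64(0.0012176554565290067)) (array([ 0.6278169 , -0.01887967,  0.09477619]), np.float64(0.0006971656864208867))
[0.62737604 0.03581329 0.06187959] [ 0.62480292 -0.18200181  0.06187959] 89.3231756269981
[0.50228101 0.03055257 0.06187959] [ 0.49046282 -0.12840436  0.06187959] 85.74797335938626
0.13593684577315862 13.13577048761963 exp |d| 0.13601470508735444 bar ang 86.03304151856725
[[-0.909  0.417 -0.001]
 [ 0.417  0.909 -0.002]
 [ 0.    -0.002 -1.   ]]
{'camera_matrix': array([[282.53654191,   0.        , 255.99224031],
       [  0.        , 282.53654191, 194.37357873],
       [  0.        ,   0.        ,   1.        ]]), 'xyz': array([0.1852499 , 0.57556233, 0.37363366]), 'attitude': array([0.12194408, 0.83269554, 0.53463353, 0.07690752])} [[ 0.417  0.872  0.258]
 [ 0.909 -0.399 -0.121]
 [-0.002  0.285 -0.958]]
```

Request:
send_rows(steps=[[1, 0, 0, 0, 0.149], [1, 0, 0, 0, 0.149], [1, 0, 0, 0, 0.149], [1, 0, 0, 0, 0.149], [1, 0, 0, 0, 0.149], [1, 0, 0, 0, 0.149], [1, 0, 0, 0, 0.149], [1, 0, 0, 0, 0.149]])

```text
time_s: 0.9
tcp_pos: [0.2499, 0.5453, 0.2306]
tcp_rot: [0.0, 0.727, 0.687, -0.001]
ft_force: [0.2, -0.2, 0.6]
finger_gap: 0.0854
```

Request:
send_rows(steps=[[1, 0, 0, 0, 0.019], [1, -0.036, 0.018, 0, 0], [1, -0.036, 0.018, 0, 0], [1, -0.036, 0.018, 0, 0], [1, -0.036, 0.018, 0, 0], [1, -0.036, 0.018, 0, 0], [1, -0.036, 0.018, 0, 0], [1, -0.036, 0.018, 0, 0]])

```text
time_s: 1.7
tcp_pos: [0.3583, 0.2837, 0.2311]
tcp_rot: [0.0, 0.73, 0.683, -0.0]
ft_force: [1.5, 0.0, -0.5]
finger_gap: 0.0854
```

Request:
send_rows(steps=[[1, -0.036, 0.018, 0, 0], [1, -0.036, 0.018, 0, 0], [1, -0.036, 0.018, 0, 0], [1, -0.036, 0.018, 0, 0], [1, -0.036, 0.018, 0, 0], [1, -0.036, 0.018, 0, 0], [1, -0.036, 0.018, 0, 0], [1, -0.036, 0.018, 0, 0]])

```text
time_s: 2.5
tcp_pos: [0.4819, -0.0138, 0.2312]
tcp_rot: [-0.0, 0.73, 0.683, 0.0]
ft_force: [0.4, 0.5, -0.5]
finger_gap: 0.0853
```

Request:
send_rows(steps=[[1, -0.036, 0.0165, 0, 0], [1, 0, 0, 0, 0], [1, 0, 0, 0, 0]])

```text
time_s: 2.8
tcp_pos: [0.4954, -0.0497, 0.2307]
tcp_rot: [-0.001, 0.731, 0.682, -0.0]
ft_force: [0.4, 0.4, 0.4]
finger_gap: 0.0853
```

Run:
```python
from h import *
st=manip.sense();print(st["tcp_pos"],R.from_quat(st["tcp_rot"],scalar_first=True).as_matrix().round(3))
cm=manip.camera_model("wrist");im=manip.read_camera("wrist");cv2.imwrite("pics/w1.png",im)
K=cm["camera_matrix"];M=R.from_quat(cm["attitude"],scalar_first=True).as_matrix()
p=K@(M.T@(np.array([.4954,-.0498,.0955])-cm["xyz"]));p=p[:2]/p[2];print("pred",p)
x,y=p.astype(int)
print([(c.round(1),s) for c,s in dark(im,(max(x-90,0),max(y-90,0),x+90,y+90),45) if s[4]>150])
```

```text
[ 0.49538384 -0.04965097  0.23072209] [[ 0.07   0.998 -0.001]
 [ 0.998 -0.07   0.001]
 [ 0.001 -0.001 -1.   ]]
pred [254.98371384 184.70147958]
[(array([259.2, 185.3]), array([ 81,  76,  30,  32, 617], dtype=int32)), (array([167.6, 259. ]), array([  0, 149,   9,  31, 248], dtype=int32))]
```

View pics/w1.png

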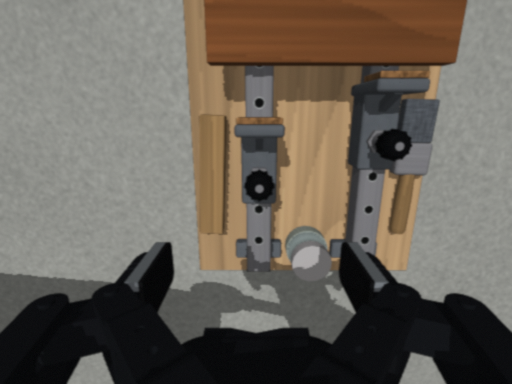

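The wrist view shows the knob to work at (259,185), its bar vertical in the picture with holes at (259,102), (259,209) and (258,240). The other knob is at (393,144). The knob lies about 4 px right of the prediction.

Run:
```python
from h import *
cm=manip.camera_model("wrist");print(onz(cm,(259.2,185.3),.0955), onz(cm,(393,144),.0955))
for p in((259,102.5),(258.5,240.)):print(onz(cm,p,.0615))
s=manip.camera_model("side");t=manip.camera_model("top")
print(tri(cm,(259.2,185.3),s,(255,209.2)),tri(cm,(259.2,185.3),t,(268.1,205.8)))
```

```text
[ 0.49964379 -0.04998042  0.0955    ] [ 0.63293811 -0.01726741  0.0955    ]
[0.50509408 0.03107132 0.0615    ]
[ 0.49413113 -0.12728909  0.0615    ]
(array([ 0.49808938, -0.04910342,  0.09396833]), np.float64(0.003961680555856164)) (array([ 0.49857321, -0.05119747,  0.0874623 ]), np.float64(0.0026776615750015286))
```

Request:
send_rows(steps=[[1, 0, 0.0025, 0.03, 0], [1, 0, 0, 0.035, 0], [1, 0, 0, 0.035, 0], [1, 0, 0, 0, 0], [1, 0, 0, 0, 0]])

```text
time_s: 3.35
tcp_pos: [0.4977, -0.0482, 0.1319]
tcp_rot: [-0.0, 0.731, 0.683, -0.0]
ft_force: [0.2, 0.5, 1.3]
finger_gap: 0.0855
```

Run:
```python
from h import *
st=manip.sense();print(st["tcp_pos"])
cm=manip.camera_model("wrist");im=manip.read_camera("wrist");cv2.imwrite("pics/w2.png",im)
for c,s in dark(im,(200,120,320,300),45):
    if s[4]>150: print(c.round(1),s,onz(cm,c,.0955))
t=R.from_quat(st["tcp_rot"],scalar_first=True).as_matrix()
K=cm["camera_matrix"];M=R.from_quat(cm["attitude"],scalar_first=True).as_matrix()
p=K@(M.T@(st["tcp_pos"]-cm["xyz"]));print("tcp px",p[:2]/p[2])
```

```text
[ 0.49770465 -0.04824205  0.13190141]
[257.3 224.9] [  35   81   46   53 1513] [ 0.4995424  -0.05127859  0.0955    ]
tcp px [253.99956656 245.3113252 ]
```

View pics/w2.png

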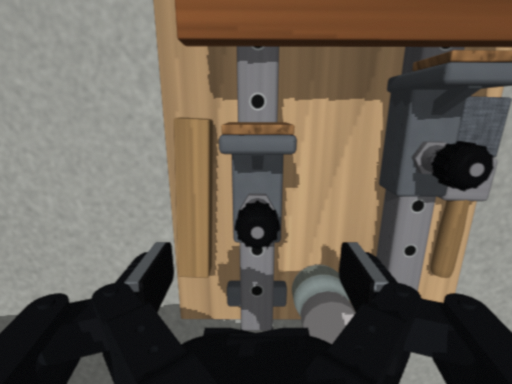

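The near view has the knob at (257,225), centred between the fingertips at 172 and 340 px. I'll make a small correction, descend and grip.

Request:
send_rows(steps=[[1, -0.002, 0.001, 0.02, 0], [1, 0, 0, 0.02, 0], [1, 0, 0, 0.0145, 0], [1, 0, 0, 0, 0], [0.6, 0, 0, 0, 0], [0.45, 0, 0, 0, 0]])

```text
time_s: 4.0
tcp_pos: [0.4998, -0.0515, 0.0786]
tcp_rot: [0.001, 0.731, 0.682, 0.001]
ft_force: [-0.1, -0.3, -0.8]
finger_gap: 0.0587
```

Request:
send_rows(steps=[[0.3, 0, 0, 0, 0], [0, 0, 0, 0, 0], [0, 0, 0, 0, 0], [0, 0, 0, 0, 0], [0, 0, 0, 0, 0], [0, 0, 0, 0, 0]])

```text
time_s: 4.6
tcp_pos: [0.4982, -0.0514, 0.0769]
tcp_rot: [-0.001, 0.731, 0.682, -0.001]
ft_force: [-5.1, 0.9, 2.2]
finger_gap: 0.0256
```

Run:
```python
from h import *
st=manip.sense();print(st["tcp_pos"],st["ft_force"],st["finger_gap"],st["moment"])
cv2.imwrite("pics/w3.png",manip.read_camera("wrist"))
```

```text
[ 0.49824814 -0.05143281  0.07685009] [-5.11584564  0.89176113  2.21532106] 0.025560538092100224 [0.00703151 0.61536505 0.00764924]
```

View pics/w3.png

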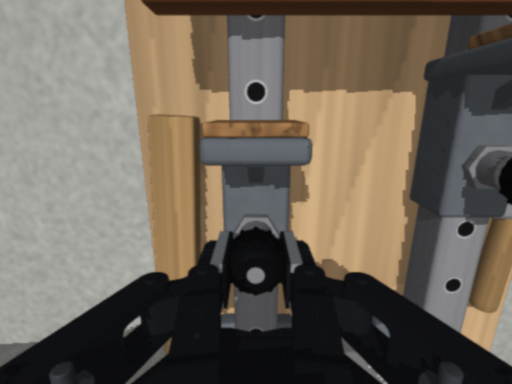

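Fingers are closed on the knob (256,265), gap 25.6 mm. I'll relieve the lateral load and pull the plunger.

Request:
send_rows(steps=[[0, 0, -0.0012, 0, 0], [0, 0, 0, -0.003, 0], [0, 0, 0, -0.003, 0], [0, 0, 0, -0.003, 0], [0, 0, 0, -0.002, 0], [0, 0, 0, 0, 0], [0, 0, 0, 0, 0]])

```text
time_s: 5.35
tcp_pos: [0.4979, -0.0514, 0.0874]
tcp_rot: [0.0, 0.731, 0.682, 0.0]
ft_force: [5.6, -0.9, -9.2]
finger_gap: 0.0255
```

Request:
send_rows(steps=[[0, 0, 0.0006, 0, 0], [0, 0.003, 0, 0, 0], [0, 0.004, 0, 0, 0], [0, 0.004, 0, 0, 0], [0, 0.004, 0, 0, 0], [0, 0.004, 0, 0, 0], [0, 0, 0, 0, 0], [0, 0, 0, 0, 0]])

```text
time_s: 6.15
tcp_pos: [0.4994, -0.0315, 0.0874]
tcp_rot: [-0.001, 0.731, 0.682, 0.0]
ft_force: [2.4, 1.7, -11.7]
finger_gap: 0.0255
```

Request:
send_rows(steps=[[0, 0.004, 0, 0, 0], [0, 0.004, 0, 0, 0], [0, 0.004, 0, 0, 0], [0, 0.004, 0, 0, 0], [0, 0.004, 0, 0, 0], [0, 0, 0, 0, 0], [0, 0, 0, 0, 0]])

```text
time_s: 6.85
tcp_pos: [0.5009, -0.0116, 0.0877]
tcp_rot: [-0.001, 0.731, 0.682, 0.0]
ft_force: [-0.4, 1.3, -11.7]
finger_gap: 0.0259
```

Run:
```python
from h import *
st=manip.sense();print(st["tcp_pos"],st["ft_force"],st["finger_gap"])
cv2.imwrite("pics/w4.png",manip.read_camera("wrist"))
```

```text
[ 0.50087169 -0.0116444   0.08767252] [ -0.37021527   1.26242144 -11.73018123] 0.025886938751056177
```

View pics/w4.png

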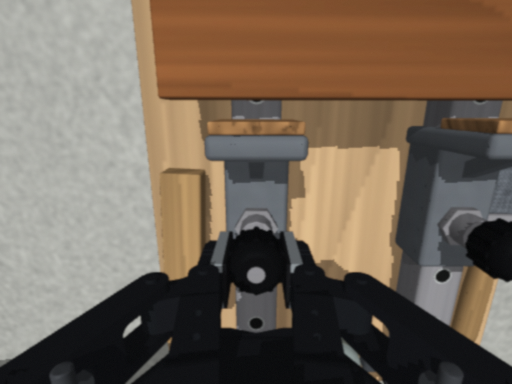

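The section has moved on: its jaw at (256,128) is level with the other jaw (480,125), and the knob is still between the fingers. It has slid 39.9 mm, so I'll lower it.

Request:
send_rows(steps=[[0, 0, 0, 0.003, 0], [0, 0, 0, 0.003, 0], [0, 0, 0, 0.003, 0], [0, 0, 0, 0.002, 0], [0, 0, 0, 0, 0], [0, 0, 0, 0, 0]])

```text
time_s: 7.5
tcp_pos: [0.501, -0.0121, 0.078]
tcp_rot: [-0.0, 0.731, 0.682, 0.0]
ft_force: [-4.4, 2.4, -1.8]
finger_gap: 0.0256
```

Request:
send_rows(steps=[[0, 0, 0, 0.001, 0], [0, 0, 0, 0.001, 0], [0, 0, 0, 0, 0], [0, 0, 0, 0, 0]])

```text
time_s: 7.9
tcp_pos: [0.5011, -0.0122, 0.0767]
tcp_rot: [0.0, 0.731, 0.682, 0.001]
ft_force: [-5.7, 2.2, 1.1]
finger_gap: 0.0257
```

Request:
send_rows(steps=[[0, 0, -0.0003, 0.001, 0], [0, 0, 0, 0.001, 0], [0, 0, 0, 0, 0], [0, 0, 0, 0, 0]])

```text
time_s: 8.3
tcp_pos: [0.5012, -0.0122, 0.0766]
tcp_rot: [0.001, 0.731, 0.682, 0.001]
ft_force: [-9.4, 3.0, 9.0]
finger_gap: 0.0257
```

Request:
send_rows(steps=[[0, 0, -0.0006, 0.0005, 0], [0, 0, 0, 0, 0], [0, 0, 0, 0, 0], [0, 0, 0, 0, 0]])

```text
time_s: 8.7
tcp_pos: [0.5012, -0.0122, 0.0766]
tcp_rot: [0.001, 0.731, 0.682, 0.002]
ft_force: [-8.3, 2.4, 11.0]
finger_gap: 0.0256
```

Run:
```python
from h import *
w=manip.read_camera("wrist");s=manip.read_camera("side")
a=cv2.resize(s[150:250,200:300],(400,400),interpolation=3)
cv2.imwrite("pics/end.png",np.hstack([w[:,100:500],a[:384]]))
st=manip.sense();print(st["tcp_pos"],st["ft_force"],st["finger_gap"])
```

```text
[ 0.50118054 -0.01217043  0.07663732] [-7.78790034  3.90325985 11.18132572] 0.025716529298430175
```

View pics/end.png

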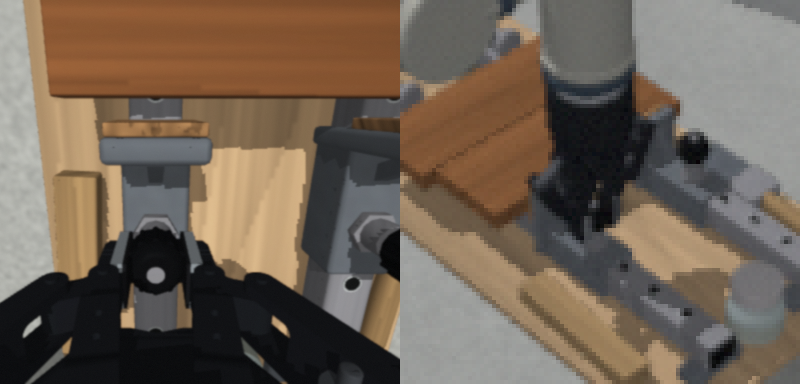

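In the last picture the jaws are level. The jaw is 112 px wide, against 111 with the pin home at the start and 102 with it drawn. The knob highlight stays at the same pixel (256,275), so there was no slip in the grip and the pin is home. Handing in.

```bash
python3 -c "
from station import manip
print(manip.hand_in())"
```

```text
the job is handed in; nothing more can be done
None
```

I moved the tail section of the nearer clamp on to the next hole and pushed its pin home. I handed the job in at about 9 s, still gripping the knob and pressing it down. The hand-in gave no verdict.

- **Pull:** the knob came up 10.5 mm at about 9 N.
- **Slide:** it went 39.9 mm towards the boards. It settled at about 39.3 mm once the pin dropped in, which is inside the hole's 1 mm play.
- **Pin home:** pressing down ended on a firm stop at 11 N, with the tool at z = 76.6 mm against 76.9 mm when I first gripped it. The knob had not slipped in the fingers.
- **Surroundings:** in the last picture the two jaws are level. The boards, the other clamp, the jar and the batten look undisturbed; I checked these by eye and did not measure them.

Three readings did not fully agree:
- **Knob position:** the wrist camera put the knob about 4 mm to one side of where the fixed cameras did. I corrected for this from close up before gripping.
- **Finger gap:** it read 25.6 mm on a knob given as 28 mm. I did not find the cause.
- **Side load:** about 8 N across the bar remained at the end.

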